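Unscrew the clamp that holds the circuit board

TASK

Two board clamps stand on the lab bench: one holds the green circuit board, the other a blank white plate. Free the green circuit board by unscrewing the orange knob above it about a quarter turn anticlockwise (seen from above), following the knob as it rises, so that the pad stands well clear of the board, and let go of the knob. Leave the board lying in its nest and leave the other clamp screwed down.

Things in the scene. Friction and masses are not known exactly. Their poses are not given: they have to be found in the camera images.
- board_knob_grip (a point): Centre of the grip bar of the orange knob over the green board; turns (about the vertical through it) and rises with the knob. Bar: 54 mm long along this point's x, 14 thick along y, 30 tall along z, on a hub 30 across, 13 high. The knob's underside, 27 mm below this point, clears the steel bridge under it (30 x 148 mm, top 92 mm above the bench) by 5 mm or more; nothing stands beside the bar.
- board_knob (a joint): Turn of that knob, rad: 0 = fully screwed down (pad on the board), grows anticlockwise seen from above, hard stop at 1.9; starts at 0 to 0.3. Steep quick thread: knob and spindle rise 8 mm per rad (about 12 mm a quarter turn) and sink when turned back. Light friction, 0.06 N m; it stays where it is left. From 1.05 on the pad is well clear.
- blank_knob (a joint): Turn in rad of the identical orange knob on the other, identical clamp, which holds a blank white plate: 0 = fully screwed down; starts between 0 and 0.15. To be left alone.
- board_mid (a point): Centre of the green circuit board, a loose 90 by 100 by 6 mm board that lies between black corner stops on its clamp's grey base plate (120 by 150 by 12 mm), under the knob. To be left lying where it is.
Things that resemble listed ones, but are neither listed nor needed, are in the scene too. Leave any pink look-alike of the part that bears board_knob_grip alone.

How it is judged:
By the outcome, as a careful person would: the job done as asked, in the order asked, and still so for the second after the job is handed in, with the robot touching nothing.
It also fails if it takes over 35 s, if anything falls off the work surface, if the arm or the gripper's body presses on something with over 40 N, if the wrist force passes 120 N, or if a joint passes its speed limit or range.

ROBOT

A 7-joint arm with a two-finger parallel gripper is mounted at the origin on the work surface. World frame = base frame: x ahead of the robot, y to its left, z up, the work surface at z = 0. Lengths are in m, angles in rad, forces in N, time in s.
With the tool pointing down it reaches from about 0.4 to 0.9 m from the base axis. Payload 5.6 kg.
Tool frame: the origin (TCP) lies midway between the tips of the shut fingers; the grasp point (between the pads) lies 19 mm behind it; y points along the fingers, z is the direction in which the jaws open and shut, and the axes are right-handed (so a half turn about y gives the same grasp; the last joint's range is limited). The gripper opens to 92 mm and grips with 3 to 60 N. Pads are 20 mm wide; open, the fingers measure 128 mm over their backs; the gripper's body (75 mm by 189 mm) begins 69 mm behind the grasp point.
Start: joints at [1.078, 0.468, -0.012, 1.603, 0.006, 1.071, -0.056], TCP at [0.283, -0.585, 0.215] pointing down, gripper open.
Joint ranges: [-2.53, 2.53], [-0.31, 2.02], [-1.57, 1.55], [0.28, 2.44], [-1.29, 4.43], [0.15, 1.84], [-2.92, 2.92]. Speed limits (rad/s): [2.57, 2.57, 3.14, 3.14, 3.14, 3.14, 3.14].

INTERFACE

Orientations are given as a 3x3 rotation matrix whose columns are the frame's x, y, z axes.
In Python, from station import env, effector, solver, viewer, workorder, search_frame, tip_of gives the robot as it stands. Calls block until the motion is done:
- env.reach(position, orientation): joint-space move of the TCP to a pose.
- env.movel(position, frame=None, rate=0.15): straight line of the TCP; frame=None keeps the orientation; rate is the mean speed in m/s.
- env.goto_joints(angles): joint-space move.
- effector.release() and effector.grasp(squeeze=None): open the fingers fully, or close them until they stop; squeeze is the grip in N (None keeps the last).
- env.pause(seconds).
- solver.inverse_kinematics(position, orientation): joint angles nearest the present ones, or None.
- env.sense(): the state.
- viewer.read_camera(name): name is "scene" or "top" or "wrist"; returns (picture, depth): 420x560x3 uint8, red, green, blue; 420x560 float32, m along the optical axis (not along the pixel's ray), 0 where there is no reading.
- viewer.camera_info(name): a dict with "intrinsics" (3x3 intrinsics, pixels), "dist_coeffs" ([k1, k2, p1, p2, k3] as OpenCV has them; the pictures are not rectified), "eye" and "rotation" of the camera in the world; the wrist camera has in their place "T_tool_cam" (4x4, takes a point from camera to tool coordinates, whose origin is the TCP and whose axes are the tool frame's). Camera axes: x right, y up, looking along -z (the intrinsics and any distortion apply to the point x, -y, -z); pixel columns grow to the right and rows downward; lengths in m; the calibration is good to about 2 mm. A picture is of the moment at which its call begins: read the wrist's pose just before it. camera_info takes no time and is no camera call.
A pose or a line that the arm cannot do raises env.PlanningError and nothing moves.
- workorder.finish_job(): hands the job in, once; it reports no verdict.
Trained networks look in the newest picture that a camera, given by its name, has taken for a name from the list of things; names that differ only in an ending like _2 or _b are one class to them, and where a whole thing is asked for, a point or a joint stands for the part that bears it (a point fixed in the world has none). Each returns a list of dicts, best first, with "score" (0 to 1); they miss things now and then, are a little off and sometimes report something else, mostly with a low value. They report only what shows in the picture. A call takes as long as a camera call. They do not tell look-alikes from the thing itself.
- search_frame(camera, name): "at" ([x, y, z] in m, in world coordinates, good to about 4 mm: the middle of the surface that is visible of it).
- tip_of(camera, name): "at" ([x, y, z] in m, in world coordinates, good to about 4 mm: a listed point, or the origin of a listed thing).
The state is a dict: "t": time; "joint_positions": joint angles; "joint_velocities": joint speeds; "tau": joint torques, N m; "ee_pos": TCP position; "tcp_rot": TCP orientation; "wrist_force": force on the tool from outside, world axes, zero at the start; "moment": the same for the moment, N m; "gripper_width": finger opening in m.
Only numpy, scipy, OpenCV 4.12 (cv2) and the standard library are available. Lean on these libraries where they do the work, as an engineer would, in place of code of your own. Each camera call takes 0.05 s, during which the arm holds its last target.

## Working session

There is one attempt and no reset: what is moved stays moved. The work goes in short steps, each a Python script; the robot and the scene stay as the last script left them, time stands still between calls to the robot, and variables do not carry over. Pictures are saved under pics/ and viewed, and the job is handed in when it is done.

```bash
mkdir -p pics; ls
python3 - <<'E'
from station import *
from station import env, viewer, search_frame, tip_of
import cv2, numpy as np
for c in ["scene","top"]:
    p,d=viewer.read_camera(c); cv2.imwrite(f"pics/{c}0.png",p[:,:,::-1])
    for n in ["board_knob_grip","board_mid"]:
        print(c,n,[(round(r["score"],2),np.round(r["at"],3).tolist()) for r in tip_of(c,n)])
    i=viewer.camera_info(c); print({k:np.round(v,3).tolist() for k,v in i.items()})
print(viewer.camera_info("wrist")["T_tool_cam"]); s=env.sense(); print(s["t"],s["tcp_rot"],s["gripper_width"])
E
```

```text
pics
scene board_knob_grip [(0.93, [0.74, 0.265, 0.126]), (0.89, [0.488, 0.244, 0.126]), (0.59, [0.263, 0.274, 0.125]), (0.59, [0.275, 0.501, 0.125])]
scene board_mid [(0.91, [0.495, 0.249, 0.011])]
{'intrinsics': [[389.547, 0.0, 276.909], [0.0, 389.547, 209.136], [0.0, 0.0, 1.0]], 'dist_coeffs': [0.019, 0.0, 0.0, 0.0, 0.0], 'eye': [0.955, 0.744, 0.587], 'rotation': [[-0.808, -0.313, 0.498], [0.589, -0.431, 0.684], [0.001, 0.846, 0.533]]}
top board_knob_grip [(0.7, [0.744, 0.264, 0.12]), (0.68, [0.49, 0.245, 0.125]), (0.68, [0.274, 0.505, 0.123]), (0.46, [0.268, 0.269, 0.126])]
top board_mid [(0.78, [0.49, 0.241, 0.014])]
{'intrinsics': [[387.765, 0.0, 272.747], [0.0, 387.765, 206.787], [0.0, 0.0, 1.0]], 'dist_coeffs': [-0.085, 0.0, 0.0, 0.0, 0.0], 'eye': [0.342, 0.121, 1.015], 'rotation': [[0.016, 0.987, -0.158], [-1.0, 0.018, 0.01], [0.013, 0.158, 0.987]]}
[[-4.36249840e-05 -9.69598178e-01 -2.44702617e-01 -6.86969814e-02]
 [ 8.67513855e-04  2.44702489e-01 -9.69597824e-01 -1.70598055e-01]
 [ 9.99999623e-01 -2.54581600e-04  8.30464711e-04 -1.01254789e-03]
 [ 0.00000000e+00  0.00000000e+00  0.00000000e+00  1.00000000e+00]]
0.3 [[-9.00560049e-01 -2.79791206e-04  4.34731549e-01]
 [-4.34731637e-01  4.71905556e-04 -9.00559926e-01]
 [ 4.68165145e-05 -9.99999850e-01 -5.46613379e-04]] 0.0921453821731968
```

View pics/scene0.png

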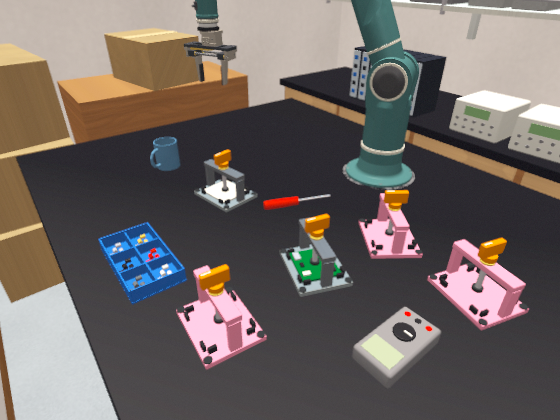

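View pics/top0.png

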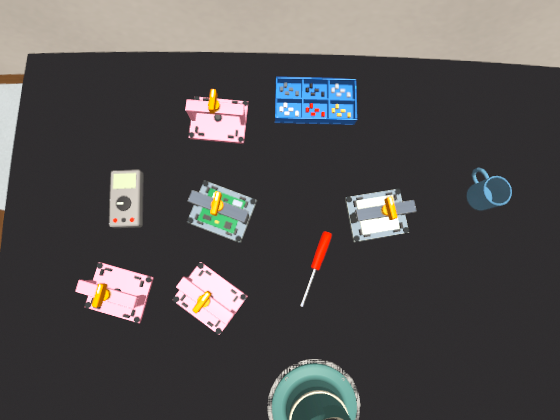

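The candidate orange knobs in the top image are at (217,203) green board, (390,208) white plate, and (213,100), (101,295), (203,301) on pink clamps. The one at (217,203), or (318,225) in the scene image, sits over the green board on a grey clamp, so it fits. I'll measure its bar and check it in a crop.

```bash
cat > h.py <<'E'
import numpy as np, cv2
from station import env, effector, solver, viewer, search_frame, tip_of
def cloud(c, pose=None):
    p,d=viewer.read_camera(c); i=viewer.camera_info(c)
    v,u=np.mgrid[0:420,0:560]
    uv=np.stack([u,v],-1).reshape(-1,1,2).astype(np.float32)
    n=cv2.undistortPoints(uv,np.array(i["intrinsics"]),np.array(i["dist_coeffs"])).reshape(420,560,2)
    P=np.stack([n[...,0]*d,-n[...,1]*d,-d],-1)
    if c=="wrist":
        T=np.array(i["T_tool_cam"]); P=P@T[:3,:3].T+T[:3,3]
        P=P@np.array(pose["tcp_rot"]).T+np.array(pose["ee_pos"])
    else: P=P@np.array(i["rotation"]).T+np.array(i["eye"])
    return p,d,P
def bar(c,near,pose=None,r=0.05):
    p,d,P=cloud(c,pose)
    h=cv2.cvtColor(p,cv2.COLOR_RGB2HSV)
    m=(h[...,0]>8)&(h[...,0]<28)&(h[...,1]>150)&(d>0)&(np.hypot(P[...,0]-near[0],P[...,1]-near[1])<r)&(P[...,2]>0.08)
    Q=P[m]; zt=np.percentile(Q[:,2],97)
    T=Q[Q[:,2]>zt-0.006]
    rect=cv2.minAreaRect((T[:,:2]*1000).astype(np.float32))
    b=cv2.boxPoints(rect); e1=b[1]-b[0]; e2=b[2]-b[1]; e=e1 if np.linalg.norm(e1)>np.linalg.norm(e2) else e2
    return p,dict(n=len(T),ztop=round(float(zt),4),c=np.round(rect[0],1),size=np.round(rect[1],1),ang=round(float(np.degrees(np.arctan2(e[1],e[0])))%180,1))
E
python3 - <<'E'
from h import *
ps=[]
for c,(u,v) in [("top",(217,203)),("scene",(318,250))]:
    p,r=bar(c,(0.49,0.245)); print(c,r)
    ps.append(cv2.resize(p[v-45:v+45,u-45:u+45],(400,400),interpolation=cv2.INTER_CUBIC))
cv2.imwrite("pics/crop.png",np.hstack(ps)[:,:,::-1])
E
```

```text
top {'n': 99, 'ztop': 0.1422, 'c': array([490. , 245.8]), 'size': array([12.9, 52.7]), 'ang': 169.2}
scene {'n': 115, 'ztop': 0.1402, 'c': array([490.3, 247.3]), 'size': array([16.6, 53.9]), 'ang': 170.8}
```

View pics/crop.png

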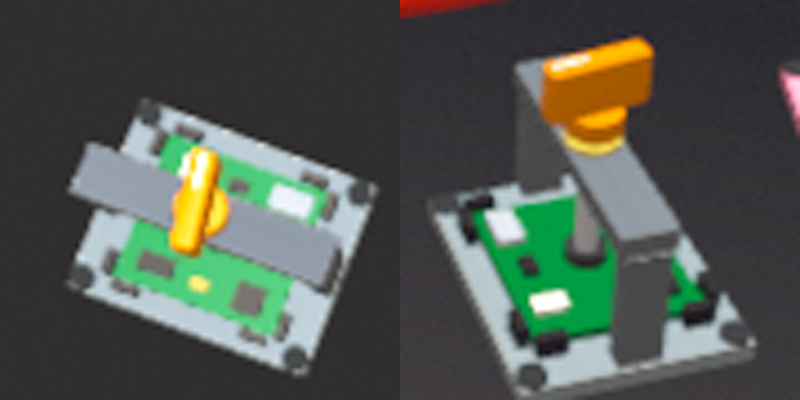

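The crop confirms it: the orange bar in the middle stands over the green board on the grey clamp. The two views agree on the bar to about 1.5 mm and 2°. Next I check IK along the turn.

```bash
cat >> h.py <<'E'
def R(deg):
    t=np.radians(deg); c,s=np.cos(t),np.sin(t)
    return np.array([[s,0,c],[-c,0,s],[0,-1.,0]])
E
python3 - <<'E'
from h import *
for th in (80,-100):
    for a in (0,20,40,60,77,85):
        q=solver.inverse_kinematics([0.49,0.2465,0.117+.008*np.radians(a)],R(th+a))
        print(th,a,None if q is None else np.round(q,2).tolist())
print(env.sense()["t"])
E
```

```text
80 0 [0.31, 0.78, -1.17, 1.88, 0.83, 1.07, 0.19]
80 20 [0.32, 0.79, -1.19, 1.88, 0.84, 1.09, 0.53]
80 40 [0.28, 0.72, -1.11, 1.88, 0.76, 1.04, 0.94]
80 60 [0.37, 0.89, -1.33, 1.87, 0.95, 1.2, 1.15]
80 77 [0.37, 0.89, -1.33, 1.87, 0.94, 1.2, 1.45]
80 85 [0.37, 0.89, -1.33, 1.87, 0.94, 1.2, 1.59]
-100 0 [-0.03, 0.52, -0.64, 1.9, 0.4, 0.85, -2.61]
-100 20 [-0.0, 0.52, -0.67, 1.9, 0.42, 0.87, -2.28]
-100 40 [0.06, 0.55, -0.76, 1.89, 0.48, 0.89, -1.98]
-100 60 [0.17, 0.61, -0.92, 1.88, 0.6, 0.95, -1.73]
-100 77 [0.27, 0.71, -1.1, 1.88, 0.74, 1.03, -1.54]
-100 85 [0.28, 0.71, -1.11, 1.88, 0.75, 1.04, -1.41]
0.4
```

Starting at 80° leaves plenty of range on joint 7, so I'll use that. I'll hover and re-measure with the wrist camera.

Run:
```python
from h import *
env.reach([0.49,0.2465,0.24],R(80))
s=env.sense(); p,r=bar("wrist",(0.49,0.2465),s); print(r)
cv2.imwrite("pics/w1.png",p[:,:,::-1])
p,r=bar("top",(0.49,0.2465)); print(r)
s=env.sense(); print(s["t"],s["ee_pos"],np.round(s["joint_positions"],2),s["gripper_width"],s["wrist_force"])
```

```text
{'n': 749, 'ztop': 0.3558, 'c': array([474.5, 270.7]), 'size': array([51.7,  7.2]), 'ang': 80.2}Traceback (most recent call last):
  File "<stdin>", line 5, in <module>
  File "h.py", line 18, in bar
    Q=P[m]; zt=np.percentile(Q[:,2],97)
               ~~~~~~~~~~~~~^^^^^^^^^^^
    return _quantile_unchecked(
        a, q, axis, out, overwrite_input, method, keepdims, weights)
    return _ureduce(a,
                    func=_quantile_ureduce_func,
    ...<5 lines>...
                    overwrite_input=overwrite_input,
                    method=method)
    r = func(a, **kwargs)
    result = _quantile(arr,
                       quantiles=q,
    ...<2 lines>...
                       out=out,
                       weights=wgt)
    slices_having_nans = np.isnan(arr[-1, ...])
                                  ~~~^^^^^^^^^
IndexError: index -1 is out of bounds for axis 0 with size 0
```

View pics/w1.png

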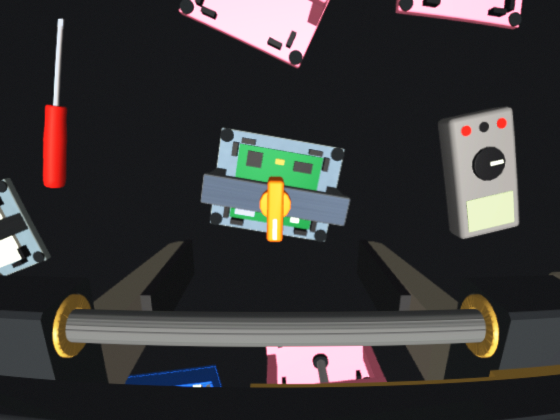

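The wrist view shows the orange bar at (275,209), centred between the fingers and upright, with the green board beneath it. My mask picked up the gripper's gold rings, so I'll limit z and measure again.

```bash
sed -i 's/(P\[...,2\]>0.08)/(P[...,2]>0.08)\&(P[...,2]<0.19)/' h.py
python3 - <<'E'
from h import *
s=env.sense(); p,r=bar("wrist",(0.49,0.2465),s); print(r)
try:
    p,r=bar("scene",(0.49,0.2465)); print(r)
except Exception as e: print(e)
s=env.sense(); print(s["t"],s["ee_pos"],np.round(s["joint_positions"],2),s["gripper_width"],s["wrist_force"])
E
```

```text
{'n': 869, 'ztop': 0.1416, 'c': array([489.3, 247. ]), 'size': array([13.7, 53.4]), 'ang': 169.6}
{'n': 115, 'ztop': 0.14, 'c': array([489.7, 246.4]), 'size': array([16.3, 54.2]), 'ang': 170.4}
3.6083 [0.49022066 0.24608952 0.23991458] [ 0.29  0.51 -1.08  1.78  0.49  1.16  0.45] 0.09164082161340904 [ 0.4475258   0.2106174  -0.48089664]
```

Run:
```python
from h import *
c=[0.4895,0.2467]
env.movel([*c,0.117],R(79.8),rate=0.08)
s=env.sense(); print(s["t"],s["ee_pos"],s["wrist_force"])
effector.grasp(25); env.pause(0.2)
s=env.sense(); print(s["t"],s["gripper_width"],s["ee_pos"],s["wrist_force"],s["moment"])
z0=0.117
for k in range(1,7):
    a=13*k
    env.movel([*c,z0+.008*np.radians(a)],R(79.8+a),rate=0.004)
    s=env.sense(); z=np.array(s["tcp_rot"])[:,2]
    print(a,round(s["t"],2),round(float(np.degrees(np.arctan2(z[1],z[0]))),1),np.round(s["ee_pos"],4),round(s["gripper_width"],4),np.round(s["wrist_force"],1),np.round(s["moment"],2))
    if np.linalg.norm(s["wrist_force"])>40: print("stop"); break
```

```text
5.3 [0.4897968  0.24685932 0.11745133] [-0.54740214  0.21834452  0.33430836]
6.6583 0.01398907082948748 [0.48938842 0.24591189 0.1170193 ] [-1.42905498 -4.59352129  5.15078954] [-1.18916964  0.30029117 -0.10873786]
13 7.26 92.8 [0.4894 0.2458 0.1188] 0.0137 [-1.7 -5.1  6.3] [-1.27  0.35  0.03]
26 7.86 105.8 [0.4894 0.2457 0.1207] 0.0136 [-2.  -5.5  5.8] [-1.32  0.41 -0.  ]
39 8.46 118.8 [0.4895 0.2456 0.1225] 0.0138 [-1.8 -4.7  6.7] [-1.37  0.37  0.03]
52 9.06 131.8 [0.4896 0.2455 0.1243] 0.0136 [-2.1 -6.2  6. ] [-1.39  0.37 -0.04]
65 9.66 144.8 [0.4896 0.2454 0.1261] 0.0136 [-1.1 -6.3  7.3] [-1.42  0.34  0.03]
78 10.26 157.7 [0.4897 0.2453 0.1279] 0.0137 [-0.5 -6.7  5.9] [-1.48  0.32  0.01]
```

The turn went smoothly with low forces. Now I'll release, retreat straight up, and check.

Run:
```python
from h import *
effector.release(); s=env.sense(); print(s["t"],s["gripper_width"],s["wrist_force"])
x,y,z=s["ee_pos"]
env.movel([x,y,0.25],rate=0.1)
s=env.sense(); p,r=bar("wrist",(0.4895,0.2467),s); print(r); cv2.imwrite("pics/w2.png",p[:,:,::-1])
p,r=bar("scene",(0.4895,0.2467)); print(r)
p=p[100:340,150:470]; cv2.imwrite("pics/s2.png",cv2.resize(p,None,fx=2,fy=2)[:,:,::-1])
print([(round(q["score"],2),np.round(q["at"],3)) for q in tip_of("scene","board_mid")])
print(env.sense()["t"])
```

```text
11.4667 0.0916297529433491 [-0.69204803 -0.51156325 -0.56911729]
{'n': 840, 'ztop': 0.1527, 'c': array([488.8, 246.3]), 'size': array([53.1, 12.9]), 'ang': 67.5}
{'n': 95, 'ztop': 0.1512, 'c': array([490.4, 246. ]), 'size': array([55.1, 13.7]), 'ang': 66.6}
[(0.9, array([0.493, 0.246, 0.014]))]
12.9917
```

View pics/s2.png

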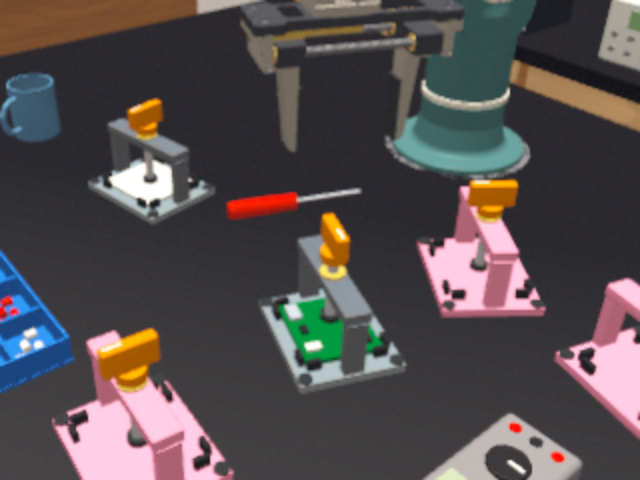

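View pics/w2.png

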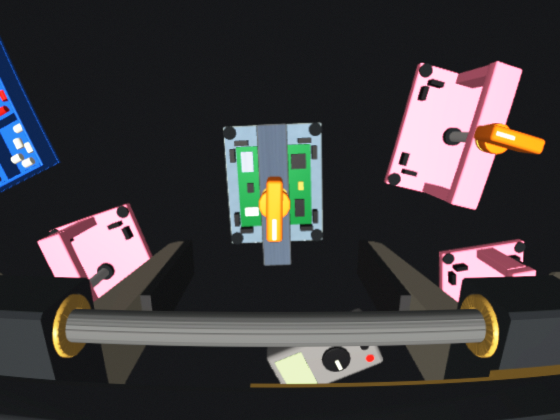

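The bar turned about 77° (169.6° to 67.5°+180°) and rose about 11 mm. In the wrist view it now lies along the bridge at (275,209). The board is still in its nest, and the white-plate clamp looks untouched. Handing in.

```bash
python3 -c "
from station import workorder; print(workorder.finish_job())"
```

```text
the job is handed in; nothing more can be done
None
```

The green board is free. I turned the orange knob above it about 78° anticlockwise, followed it as it rose, let go and backed straight up. I handed the job in at about 13 s of robot time.

- **Knob turn:** the wrist camera measured about 77.9° (1.36 rad) after release, and the scene camera about 76°. Whatever its starting angle, that puts the knob at 1.3 rad or more, past the 1.05 needed for the pad to be clear. I worked the clearance out from the turn and the rise, and did not measure the pad itself.
- **Rise:** both cameras show the bar about 11 mm higher, which matches the thread.
- **Forces:** the wrist force stayed under about 10 N in the readings between turning steps.
- **Board and other clamps:** the board is still in its nest. Its found position was 3 mm off the first reading, within the detector's error. The white-plate clamp and the pink look-alikes were not touched and look unchanged.

One check failed along the way. The first wrist measurement picked up the gripper's gold rings instead of the knob, so I limited the height range and measured again before grasping. After that, the cameras agreed to within about 2 mm and 1.5°.

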